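# Find the reagent cassette with the loose weight and set it aside

### The job

One of the three sealed reagent cassettes in the rack has a mixing weight that has come off its clip and slides about inside. Find it by lifting a cassette clear and gently rocking or shaking it end to end, both ways, to feel for the moving weight; slide that cassette edgewise, upright and fully home, into the empty single-slot holder, and leave the two sound ones standing fully home in their own rack slots. Never put a sound cassette in the single-slot holder, and do not push the bottle, jar or tube rack about.

Things in the scene. Friction and masses are not known exactly. Their poses are not given: they have to be found in the camera images.
- rack: Grey fixed rack, 130 x 210 mm, three parallel slots 80 mm apart along its y, each 30 mm wide and 108 mm long along its x. Origin under its middle on the table, z up. Slot floors are 8 mm above the table, walls 36 mm, flared lips 45 mm, low end stops 20 mm. At the start each slot holds one cassette standing centred on the slot floor, its length along the slot.
- slot_1 (a point): Middle of the floor of the rack's +y slot; x along the slot, z up. The sealed cassettes look alike: opaque white plastic, 100 mm long (x), 26 thick (y), 95 tall, top 103 mm above the table when home (centre 47 mm above the slot floor), two grey caps 4 mm high on top near the ends. 0.3 to 0.5 kg each, 200 g of it a steel weight inside, 30 mm above the underside.
- slot_2 (a point): Middle of the floor of the middle slot, axes as slot_1. In two of the cassettes the weight is clipped fast 15 to 20 mm off the middle, to one end or the other, so neither balance at rest nor total weight tells. In the third, which may be in any slot, it slides along the length up to 28 mm either side of the middle, with slight friction: it stays put when level.
- slot_3 (a point): Middle of the floor of the -y slot, axes as slot_1. The loose weight slides to the low end within half a second when tilted 20 degrees or more end to end. If tilted one way and levelled, then the other way and levelled, the loose one's moment about the level axis across its thickness differs by up to 0.11 N m between the two; a sound one's does not change.
- reject_slot (a point): Grey single-slot holder, fixed, 130 x 50 mm, empty at the start, its slot the same as those of the rack. This point is the middle of the slot's floor, 8 mm above the table; local x runs along the slot, z up.
- amber_bottle: Bystander: amber bottle, 60 mm across, 125 mm tall; origin under its middle.
- white_jar: Bystander: jar, 64 mm across, 70 mm tall; origin under its middle.
- tube_rack: Bystander: rack of capped tubes, 70 x 160 mm, 92 mm tall; origin under its middle.
Things that resemble listed ones, but are neither listed nor needed, are in the scene too. What is shaped like the part that bears reject_slot but blue or green is not meant.

How it is judged:
By the outcome, as a careful person would: the job done as asked, in the order asked, and still so for the second after the job is handed in, with the robot touching nothing.
It also fails if it takes over 72 s, if anything falls off the work surface, if the arm or the gripper's body presses on something with over 40 N, if the wrist force passes 120 N, or if a joint passes its speed limit or range.

### The arm

A 6-joint arm with a two-finger parallel gripper is mounted at the origin on the work surface. World frame = base frame: x ahead of the robot, y to its left, z up, the work surface at z = 0. Lengths are in mm, angles in rad, forces in N, time in s.
With the tool pointing down it reaches from about 300 to 775 mm from the base axis. Payload 14.6 kg.
Tool frame: the origin (TCP) lies between the finger pads; the fingertips stand 8 mm ahead of it and the grasp point (between the pads) lies 11 mm behind it; x points along the fingers, y is the direction in which the jaws open and shut, and the axes are right-handed (so a half turn about x gives the same grasp; the last joint's range is limited). The gripper opens to 94 mm and grips with 3 to 60 N. Pads are 16 mm wide; open, the fingers measure 119 mm over their backs; the gripper's body (75 mm by 177 mm) begins 78 mm behind the grasp point.
Start: joints at [-1.267, 0.3, 1.521, -0, 1.321, -0.067], TCP at [199.291, -512.613, 189.446] pointing down, gripper open.
Joint ranges: [-3.03, 3.03], [-0.79, 2.21], [0.23, 2.52], [-1.04, 4.18], [0, 3.07], [-2.55, 2.55]. Speed limits (rad/s): [2.22, 2.22, 2.57, 3.14, 3.14, 3.14].

### API

Orientations are given as [roll, pitch, yaw] about the fixed x, y, z axes, in that order (R = Rz(yaw) Ry(pitch) Rx(roll)).
In Python, from cell import telemetry, camera, calibration, order gives the robot as it stands.
- The arm moves only by the shell command python3 -m handwheel 'ROWS' [FORCE]. ROWS is JSON, a list of rows, each a list of 7 numbers: the turn, a rotation vector about the tool's x, y, z as a fraction of full scale, then the shift along the tool's x, y, z as a fraction of full scale, then the opening, from 0 (shut) to 1 (fully open). A call has 1 to 12 rows; each row is the pose to reach, as a shift and turn from the pose measured when the call began, along the tool's axes at that moment, turning the shorter way round; what a row does not reach only later rows make up. Full scale, the value 1, is 300 mm for a shift and pi rad for a turn. A row lasts 1/8 s, in which the tool goes at most 62.5 mm and 10.7 degrees, less where a joint would pass 70% of its speed; a pose out of reach is approached as far as the arm can. A call with a number of a shift or a turn outside -1 to 1 is refused whole. A call with a gripper value outside its range is refused whole. The fingers move at their own pace and stop on an object; FORCE is the grip in N (left out, the last holds). Time passes only in rows, so rows that repeat a pose let the fingers close. It gives the time, the measured TCP pose, the force and the opening at its end, in the units of the state.
- telemetry.read_state(): the state, without advancing time (a new reading comes with each control period).
- camera(name): name is "side" or "top" or "wrist"; returns the picture (384x512x3 uint8, red, green, blue); there is no depth.
- calibration(name): a dict with "fov_y" (degrees; the focal length in pixels is half the picture's height over the tangent of half this angle, whatever the lens; pixels are square), "cx", "cy" (the principal point, pixels), "position" and "attitude" of the camera in the world. Camera axes: x right, y down, z forward; pixel columns grow to the right and rows downward; lengths in mm; the calibration is good to about 2 mm. A picture is of the moment at which its call begins: read the wrist's pose just before it. calibration takes no time and is no camera call; for the wrist camera it gives the pose at the moment of the call.
- order.sign_off(): hands the job in, once; it reports no verdict.
The state is a dict: "clock": time; "joints": joint angles; "qd": joint speeds; "effort": joint torques, N m; "eef_pos": TCP position; "eef_rot": TCP orientation; "wrist_force": force on the tool from outside, world axes, zero at the start; "moment": the same for the moment, N m; "finger_gap": finger opening in mm.
Only numpy, scipy, OpenCV 4.12 (cv2) and the standard library are available. Lean on these libraries where they do the work, as an engineer would, in place of code of your own. Each camera call takes 0.05 s, during which the arm holds its last target.

## Working session

There is one attempt and no reset: what is moved stays moved. The work goes in short steps, Python scripts to look and compute and a shell command to move; the robot and the scene stay as the last step left them, time stands still between calls to the robot, and variables do not carry over. Pictures are saved under pics/ and viewed, and the job is handed in when it is done.

```bash
ls; mkdir -p pics; python3 - <<'E'
from cell import telemetry, camera, calibration, order
import cv2
print(telemetry.read_state())
for n in ("side","top","wrist"):
    c=calibration(n); print(n,c)
    cv2.imwrite(f"pics/{n}0.png",cv2.cvtColor(camera(n),cv2.COLOR_RGB2BGR))
E
```

```text
pics
{'clock': 0.0, 'joints': array([-1.26660791e+00,  3.00452961e-01,  1.52159087e+00,  4.11918262e-05,
        1.32071379e+00, -6.65795090e-02]), 'qd': array([-0.00101873, -0.00219686, -0.00070841, -0.00068784, -0.00063379,
       -0.00047078]), 'effort': array([-4.15803597e-04, -5.31809592e+01, -3.52740884e+01,  7.08039198e-02,
        2.43794970e-02, -6.73856448e-05]), 'eef_pos': array([ 199.21404138, -512.34406426,  188.89215774]), 'eef_rot': array([-1.67161112,  1.56963068,  1.84073924]), 'wrist_force': array([-0.47632577,  0.39534436, -0.45339057]), 'moment': array([-0.02614797, -0.0181135 ,  0.02306164]), 'finger_gap': 94.16990043559929}
side {'fov_y': 51.58022065791823, 'cx': 244.9543981381122, 'cy': 188.4880119348732, 'position': array([ 504.80033439, 1118.18267495,  777.93862956]), 'attitude': array([-2.13477705, -0.01186315, -3.10823528])}
top {'fov_y': 44.20314666700698, 'cx': 261.0954922656379, 'cy': 198.81662648293434, 'position': array([ 301.20720722,   -4.60848399, 1581.88223519]), 'attitude': array([-2.97657938e+00, -1.86126716e-03, -1.57254699e+00])}
wrist {'fov_y': 62.791030068424035, 'cx': 256.6433498017094, 'cy': 195.85184366587413, 'position': array([ 266.12943352, -486.79871186,  383.78993057]), 'attitude': array([ 2.88515323e+00,  1.62764997e-03, -1.19968377e+00])}
```

View pics/side0.png

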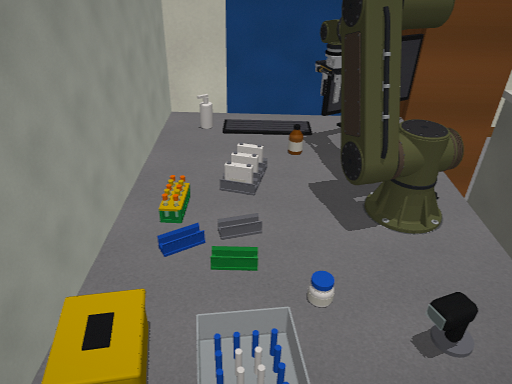

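View pics/top0.png

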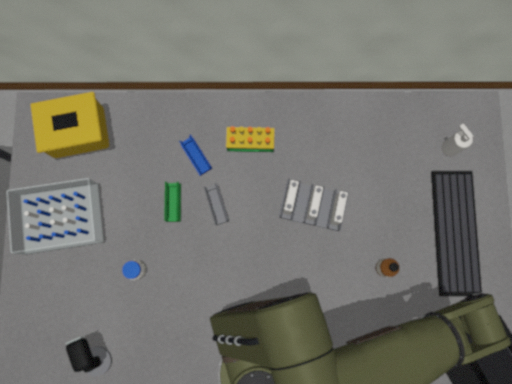

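View pics/wrist0.png

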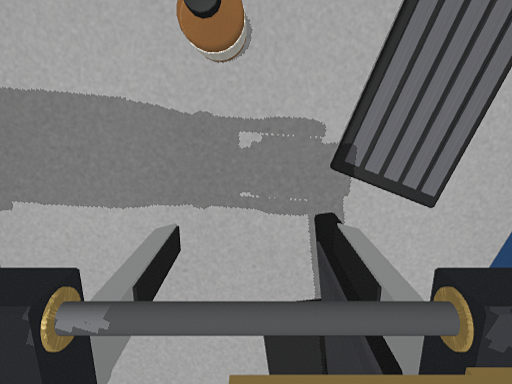

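The top view shows the rack with three white cassettes around (315,204). The grey empty holder is at (216,204), with blue (196,155) and green (173,201) lookalikes. The bottle is at (389,267), the jar at (132,270) and the tube rack at (250,139). Next I'll zoom in.

```bash
cat > h.py <<'E'
import numpy as np, cv2
from scipy.spatial.transform import Rotation as Ro
from cell import telemetry, camera, calibration, order
def save(n,im,crop=None,s=1):
    if crop: x0,y0,x1,y1=crop; im=im[y0:y1,x0:x1]
    cv2.imwrite(f"pics/{n}.png",cv2.cvtColor(cv2.resize(im,None,fx=s,fy=s,interpolation=cv2.INTER_CUBIC),cv2.COLOR_RGB2BGR))
def R(c): return Ro.from_euler('xyz',c['attitude']).as_matrix()
def f(c): return 192/np.tan(np.radians(c['fov_y']/2))
def ray(c,u,v):
    d=R(c)@np.array([(u-c['cx'])/f(c),(v-c['cy'])/f(c),1]); return np.array(c['position']),d/np.linalg.norm(d)
def onz(c,u,v,z):
    p,d=ray(c,u,v); return p+d*(z-p[2])/d[2]
def proj(c,P):
    q=R(c).T@(np.array(P,float)-c['position']); return np.array([c['cx'],c['cy']])+f(c)*q[:2]/q[2]
def tri(obs):
    A=np.zeros((3,3));b=np.zeros(3)
    for c,u,v in obs:
        p,d=ray(c,u,v);M=np.eye(3)-np.outer(d,d);A+=M;b+=M@p
    return np.linalg.solve(A,b)
E
python3 - <<'E'
import cv2
for n,(x0,y0,x1,y1) in dict(top=(160,120,360,240),side=(150,130,280,280)).items():
    im=cv2.imread(f'pics/{n}0.png')[y0:y1,x0:x1]
    cv2.imwrite(f'pics/{n}0c.png',cv2.resize(im,None,fx=4,fy=4,interpolation=cv2.INTER_CUBIC))
E
```

```text
(no output)
```

View pics/top0c.png

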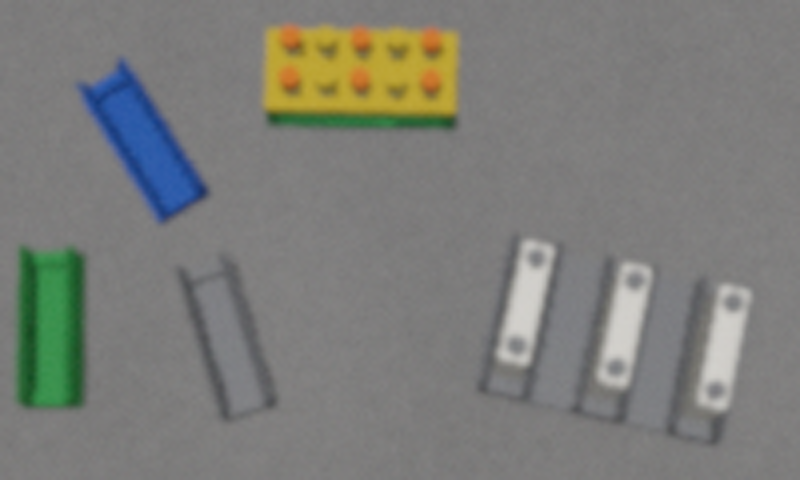

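View pics/side0c.png

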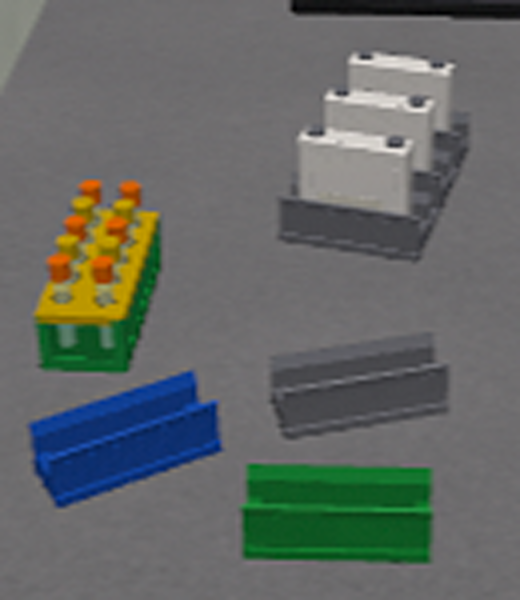

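```bash
python3 - <<'E'
from h import *
t=calibration('top');s=calibration('side')
g=lambda p,o:((p[0]+.5)/4-.5+o[0],(p[1]+.5)/4-.5+o[1])
T=[(536,258),(517,345),(634,280),(616,368),(733,302),(715,390)]
S=[(315,134),(397,142),(342,95),(417,101),(370,58),(438,66)]
P=[tri([(t,*g(a,(160,120))),(s,*g(b,(150,130)))]) for a,b in zip(T,S)]
P=np.array(P);print(P.round(1))
for i in range(3):
    d=P[2*i]-P[2*i+1];print((P[2*i]+P[2*i+1])/2,np.degrees(np.arctan2(d[1],d[0])))
# holder base: lower-near bottoms approx; corners top of walls in top view
for z in (45,):
    for p in [(183,268),(226,258),(228,417),(273,403)]:
        print(p,onz(t,*g(p,(160,120)),z).round(1), onz(t,*g(p,(160,120)),0).round(1))
for z in (45,8):
    for p in [(273,357),(433,334),(281,393),(447,365)]:
        print(p,onz(s,*g(p,(150,130)),z).round(1))
E
```

```text
[[ 595.5 -111.6  103.6]
 [ 523.9  -95.4  107. ]
 [ 576.8 -189.3  102.9]
 [ 506.5 -173.2  106.9]
 [ 556.3 -267.2  104. ]
 [ 488.4 -251.   104.7]]
[ 559.70877418 -103.47178355  105.28720151] -12.742090038076404
[ 541.67276618 -181.26278763  104.91030906] -12.915714319885344
[ 522.369921   -259.06764396  104.34754005] -13.429860596451743
(183, 268) [598.3 176.4  45. ] [607.  181.7   0. ]
(226, 258) [606.7 140.9  45. ] [615.6 145.2   0. ]
(228, 417) [474.4 137.5  45. ] [479.4 141.6   0. ]
(273, 403) [485.8 100.8  45. ] [491.2 103.9   0. ]
(273, 357) [612.1 138.7  45. ]
(433, 334) [489.3 102.4  45. ]
(281, 393) [602.1 183.   45. ]
(447, 365) [478.4 142.3  45. ]
(273, 357) [617.5  89.2   8. ]
(433, 334) [488.6  51.1   8. ]
(281, 393) [607.  135.8   8. ]
(447, 365) [477.1  93.1   8. ]
```

```bash
cat >> h.py <<'E'
def Rt(yaw,flip=False,tilt=0):
    # tool x down, tool y along slot y (flip: minus); yaw deg
    a=np.radians(yaw); x=np.array([0,0,-1.]); y=np.array([-np.sin(a),np.cos(a),0])*(-1 if flip else 1)
    M=np.array([x,y,np.cross(x,y)]).T
    return M@Ro.from_euler('y',tilt,degrees=True).as_matrix()
def rel(pos,M,st=None):
    st=st or telemetry.read_state()
    M0=Ro.from_euler('xyz',st['eef_rot']).as_matrix()
    w=Ro.from_matrix(M0.T@M).as_rotvec()/np.pi
    s=M0.T@(np.array(pos)-st['eef_pos'])/300
    return np.r_[w,s].round(4)
def st():
    s=telemetry.read_state();print(round(s['clock'],2),'pos',s['eef_pos'].round(1),'F',s['wrist_force'].round(2),'M',s['moment'].round(3),'gap',round(s['finger_gap'],1),'q',s['joints'].round(2))
    print(Ro.from_euler('xyz',s['eef_rot']).as_matrix().round(3).tolist())
    return s
E
python3 - <<'E'
from h import *
st()
for fl in (0,1): print(rel([522,-259,260],Rt(-13,fl)))
for fl in (0,1): print(rel([541,-181,260],Rt(-13,fl)))
E
```

```text
0.15 pos [ 199.2 -512.4  189. ] F [0.46 0.26 0.06] M [-0.019  0.054 -0.037] gap 94.0 q [-1.27  0.3   1.52 -0.    1.32 -0.07]
[[-0.0, 0.362, -0.932], [0.001, -0.932, -0.362], [-1.0, -0.001, -0.0]]
[-8.0970e-01 -4.0000e-04  1.0000e-04 -2.3610e-01 -3.9760e-01 -1.3088e+00]
[ 1.9030e-01  1.0000e-04  3.0000e-04 -2.3610e-01 -3.9760e-01 -1.3088e+00]
[-8.0970e-01 -4.0000e-04  1.0000e-04 -2.3590e-01 -6.1700e-01 -1.4621e+00]
[ 1.9030e-01  1.0000e-04  3.0000e-04 -2.3590e-01 -6.1700e-01 -1.4621e+00]
```

```bash
R="[0.19,0,0,-0.236,-0.46,-0.98,1]"; : ; python3 -m handwheel '[[0.06,0,0,-0.1,-0.1,-0.2,1],[0.12,0,0,-0.2,-0.2,-0.4,1],[0.19,0,0,-0.236,-0.3,-0.6,1],[0.19,0,0,-0.236,-0.4,-0.8,1],[0.19,0,0,-0.236,-0.46,-0.98,1],[0.19,0,0,-0.236,-0.46,-0.98,1]]'
python3 - <<'E'
from h import *
st();print(rel([541,-181,260],Rt(-13,1)))
E
```

```text
clock: 0.9
eef_pos: [424.8, -275.2, 260.0]
eef_rot: [-1.217, 1.57, 1.701]
wrist_force: [-1.1, -1.1, 0.4]
finger_gap: 94.2
0.9 pos [ 424.8 -275.2  260. ] F [-1.14 -1.06  0.37] M [ 0.025  0.028 -0.001] gap 94.2 q [-0.65  0.15  1.53  0.    1.45  1.15]
[[-0.0, -0.222, -0.975], [0.001, -0.975, 0.222], [-1.0, -0.001, 0.0]]
[ 9.000e-04  1.000e-04  3.000e-04  4.000e-04 -3.922e-01 -3.080e-01]
```

```bash
python3 -m handwheel '[[0,0,0,0,-0.15,-0.1,1],[0,0,0,0,-0.3,-0.22,1],[0,0,0,0,-0.392,-0.308,1],[0,0,0,0,-0.392,-0.308,1],[0,0,0,0,-0.392,-0.308,1]]'
python3 - <<'E'
from h import *
st();c=calibration('wrist');im=camera('wrist');save('w1',im,None,1.5)
print(c)
E
```

```text
clock: 1.52
eef_pos: [540.6, -181.4, 259.9]
eef_rot: [-0.701, 1.57, 2.216]
wrist_force: [0.5, 0.4, 0.3]
finger_gap: 93.8
1.52 pos [ 540.6 -181.4  259.9] F [0.48 0.39 0.3 ] M [ 0.031 -0.012 -0.04 ] gap 93.8 q [-0.39  0.3   1.35  0.    1.49  1.41]
[[-0.001, -0.222, -0.975], [0.001, -0.975, 0.222], [-1.0, -0.001, 0.001]]
{'fov_y': 62.791030068424035, 'cx': 256.6433498017094, 'cy': 195.85184366587413, 'position': array([ 610.70818143, -198.66541334,  454.62089311]), 'attitude': array([ 2.88391866e+00,  8.76100367e-04, -1.79474267e+00])}
```

View pics/w1.png

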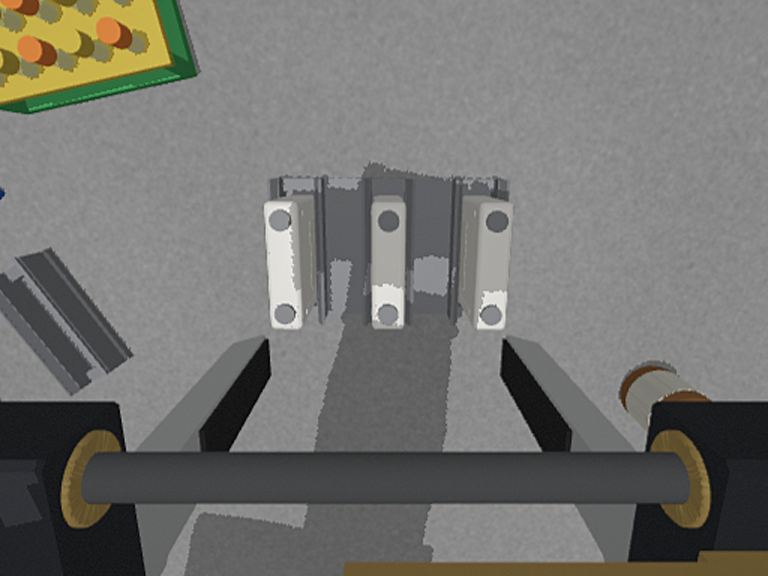

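The wrist view shows three cassettes with cap pairs at about x = 282, 388 and 494, rows 220 and 314. The grey holder is at the left (65,320) and the bottle at (650,385).

```bash
python3 - <<'E'
from h import *
w=calibration('wrist');t=calibration('top')
g=lambda p,o:((p[0]+.5)/4-.5+o[0],(p[1]+.5)/4-.5+o[1])
T=[(536,258),(517,345),(634,280),(616,368),(733,302),(715,390)]
W=[(280,219),(285,314),(388,221),(388,314),(497,221),(491,314)]
P=np.array([onz(w,(a+.5)/1.5-.5,(b+.5)/1.5-.5,106) for a,b in W])
Q=np.array([tri([(w,(a+.5)/1.5-.5,(b+.5)/1.5-.5),(t,*g(c,(160,120)))]) for (a,b),c in zip(W,T)]);print(Q.round(1))
for i in range(3):
    d=P[2*i]-P[2*i+1];print((P[2*i]+P[2*i+1])/2,np.linalg.norm(d),np.degrees(np.arctan2(d[1],d[0])))
d=P[:2].mean(0)-P[4:].mean(0);print(np.linalg.norm(d),np.degrees(np.arctan2(d[1],d[0]))-90)
E
```

```text
[[ 594.5 -112.8   98.3]
 [ 523.4  -97.   103.7]
 [ 575.5 -190.8  105.6]
 [ 505.3 -175.1  104.8]
 [ 557.6 -267.7  111.9]
 [ 488.  -252.3  107.8]]
[ 558.2213897 -107.4035985  106.       ] 72.90879994929895 -13.082520447311293
[ 539.82560924 -184.70310238  106.        ] 71.43626152313146 -12.78432589536013
[ 522.05651106 -262.53375435  106.        ] 71.42335053351589 -13.137304653577257
159.28987318855576 -13.122757910963827
```

```bash
python3 - <<'E'
from h import *
print(rel([540.3,-183.2,67],Rt(-13.1,1)))
E
python3 -m handwheel '[[0,0,0,0.15,0.006,0,0.6],[0,0,0,0.3,0.006,0,0.6],[0,0,0,0.45,0.006,0,0.6],[0,0,0,0.55,0.006,0,0.6],[0,0,0,0.6,0.006,0,0.6],[0,0,0,0.643,0.006,0,0.6],[0,0,0,0.643,0.006,0,0.6],[0,0,0,0.643,0.006,0,0.6]]' 35
python3 - <<'E'
from h import *
st();save('w2',camera('wrist'),None,1.5)
E
```

```text
[ 1.200e-03  2.000e-04  2.000e-04  6.437e-01  5.500e-03 -1.100e-03]
clock: 2.58
eef_pos: [540.4, -183.5, 68.2]
eef_rot: [-2.602, 1.57, 0.315]
wrist_force: [0.1, 0.7, 0.1]
finger_gap: 56.2
2.58 pos [ 540.4 -183.5   68.2] F [0.05 0.65 0.07] M [0.032 0.029 0.001] gap 56.2 q [-0.39  0.47  1.58  0.    1.09  1.4 ]
[[0.001, -0.223, -0.975], [0.0, -0.975, 0.223], [-1.0, -0.001, -0.001]]
```

View pics/w2.png

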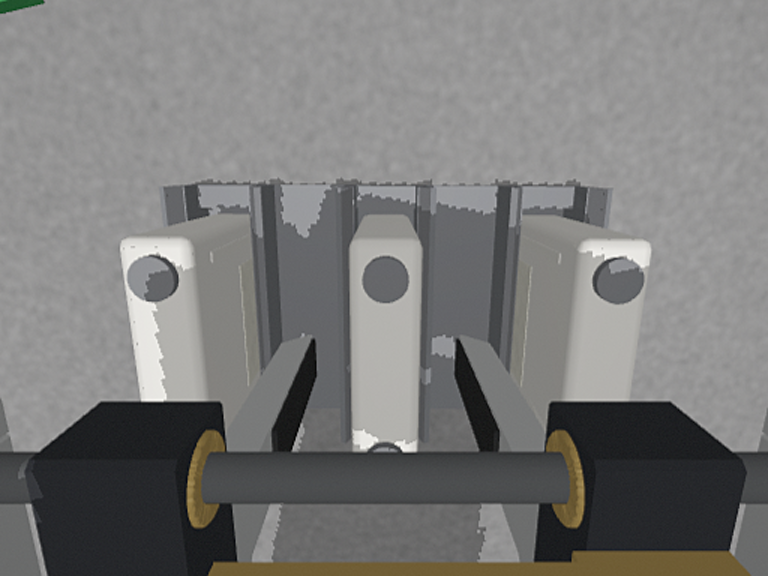

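The cassette sits centred between the fingers: finger edges at 316 and 456, cassette at 386. Closing the gripper now.

```bash
python3 -m handwheel '[[0,0,0,0,0,0,0.3],[0,0,0,0,0,0,0.2],[0,0,0,0,0,0,0.2],[0,0,0,0,0,0,0.2],[0,0,0,0,0,0,0.2],[0,0,0,0,0,0,0.2]]' 40
python3 -m handwheel '[[0,0,0,-0.05,0,0,0.2],[0,0,0,-0.15,0,0,0.2],[0,0,0,-0.25,0,0,0.2],[0,0,0,-0.35,0,0,0.2],[0,0,0,-0.45,0,0,0.2],[0,0,0,-0.5,0,0,0.2],[0,0,0,-0.5,0,0,0.2],[0,0,0,-0.5,0,0,0.2],[0,0,0,-0.5,0,0,0.2]]'
python3 - <<'E'
from h import *
st()
E
```

```text
clock: 3.38
eef_pos: [540.4, -183.5, 68.2]
eef_rot: [-2.67, 1.57, 0.246]
wrist_force: [-0.8, 0.3, 1.3]
finger_gap: 25.5
clock: 4.5
eef_pos: [539.9, -183.4, 217.1]
eef_rot: [-0.811, 1.57, 2.105]
wrist_force: [-1.5, -0.5, -4.1]
finger_gap: 25.8
4.5 pos [ 539.9 -183.4  217.1] F [-1.47 -0.48 -4.06] M [ 0.092 -0.013  0.016] gap 25.8 q [-0.39  0.33  1.42  0.    1.39  1.4 ]
[[-0.001, -0.223, -0.975], [0.001, -0.975, 0.223], [-1.0, -0.001, 0.001]]
```

```bash
cat >> h.py <<'E'
def feel(n=5):
    L=[];F=[]
    for i in range(n):
        s=telemetry.read_state();M0=Ro.from_euler('xyz',s['eef_rot']).as_matrix()
        L.append(M0.T@s['moment']);F.append(s['wrist_force']);camera('wrist')
    L=np.array(L);print('tool moment',L.mean(0).round(4),'sd',L.std(0).round(4),'F',np.mean(F,0).round(2),s['eef_pos'].round(1),'t',s['clock'], 'x',M0[:,0].round(3))
E
python3 -m handwheel '[[0,0.06,0,0,0,0,0.2],[0,0.12,0,0,0,0,0.2],[0,0.14,0,0,0,0,0.2],[0,0.14,0,0,0,0,0.2],[0,0.14,0,0,0,0,0.2],[0,0.14,0,0,0,0,0.2],[0,0.14,0,0,0,0,0.2],[0,0.08,0,0,0,0,0.2],[0,0.02,0,0,0,0,0.2],[0,0,0,0,0,0,0.2],[0,0,0,0,0,0,0.2],[0,0,0,0,0,0,0.2]]'
python3 -c "from h import *;feel()"
python3 -m handwheel '[[0,-0.06,0,0,0,0,0.2],[0,-0.12,0,0,0,0,0.2],[0,-0.14,0,0,0,0,0.2],[0,-0.14,0,0,0,0,0.2],[0,-0.14,0,0,0,0,0.2],[0,-0.14,0,0,0,0,0.2],[0,-0.14,0,0,0,0,0.2],[0,-0.08,0,0,0,0,0.2],[0,-0.02,0,0,0,0,0.2],[0,0,0,0,0,0,0.2],[0,0,0,0,0,0,0.2],[0,0,0,0,0,0,0.2]]'
python3 -c "from h import *;feel()"
```

```text
clock: 6.0
eef_pos: [539.8, -183.3, 217.0]
eef_rot: [-2.044, 1.57, 0.873]
wrist_force: [-0.6, -1.1, -4.9]
finger_gap: 25.6
tool moment [-0.0087  0.034  -0.0593] sd [0.035  0.0164 0.0202] F [-0.35  0.36 -4.58] [ 539.7 -183.4  217.5] t 6.2 x [ 0.     0.001 -1.   ]
clock: 7.75
eef_pos: [539.8, -183.4, 217.5]
eef_rot: [-0.501, 1.569, 2.416]
wrist_force: [-0.3, 0.0, -4.1]
finger_gap: 25.8
tool moment [-0.0005  0.006  -0.0349] sd [0.0188 0.0146 0.0177] F [ 0.25 -0.25 -3.61] [ 539.9 -183.4  217. ] t 7.95 x [-0.001  0.001 -1.   ]
```

The moment changed by only about 0.03 N m, so this one is probably sound. I'm returning it to its slot and testing the next.

```bash
python3 -c "
from h import *
print(rel([540.4,-183.5,67.8],Rt(-13.1,1)))"
python3 -m handwheel '[[0,0,0,0.12,0.000,0,0.2],[0,0,0,0.24,0,0,0.2],[0,0,0,0.34,0,0,0.2],[0,0,0,0.4,0,0,0.2],[0,0,0,0.44,0,0,0.2],[0,0,0,0.47,0,0,0.2],[0,0,0,0.49,0,0,0.2],[0,0,0,0.498,0,0,0.2],[0,0,0,0.498,0,0,0.2],[0,0,0,0.498,0,0,0.2]]'
python3 -c "from h import *;st()"
```

```text
[ 1.100e-03  3.000e-04  3.000e-04  4.973e-01  4.000e-04 -2.200e-03]
clock: 9.25
eef_pos: [540.1, -183.3, 68.2]
eef_rot: [-1.623, 1.57, 1.293]
wrist_force: [-2.4, 1.4, 0.8]
finger_gap: 25.9
9.25 pos [ 540.1 -183.3   68.2] F [-2.41  1.36  0.77] M [ 0.128  0.219 -0.018] gap 25.9 q [-0.39  0.47  1.58  0.    1.09  1.4 ]
[[0.0, -0.223, -0.975], [0.001, -0.975, 0.223], [-1.0, -0.001, -0.0]]
```

```bash

python3 -m handwheel '[[0,0,0,0,0,0,0.6],[0,0,0,0,0,0,0.6],[0,0,0,0,0,0,0.6],[0,0,0,-0.1,0,0,0.6],[0,0,0,-0.22,0,0,0.6],[0,0,0,-0.24,-0.05,0,0.6],[0,0,0,-0.24,-0.18,0,0.6],[0,0,0,-0.24,-0.267,0,0.6],[0,0,0,-0.24,-0.267,0,0.6],[0,0,0,-0.24,-0.267,0,0.6]]'
python3 -c "
from h import *;st();save('w3',camera('wrist'),None,1.5)
print(rel([558.5,-105.5,68],Rt(-13.1,1)))"
```

```text
clock: 10.5
eef_pos: [557.7, -105.5, 139.7]
eef_rot: [-0.622, 1.57, 2.294]
wrist_force: [-0.2, -0.1, -0.2]
finger_gap: 56.4
10.5 pos [ 557.7 -105.5  139.7] F [-0.15 -0.06 -0.15] M [0.061 0.012 0.003] gap 56.4 q [-0.25  0.38  1.53  0.    1.23  1.54]
[[-0.001, -0.223, -0.975], [0.001, -0.975, 0.223], [-1.0, -0.001, 0.001]]
[ 1.000e-03  2.000e-04  2.000e-04  2.395e-01 -1.600e-03 -2.500e-03]
```

View pics/w3.png

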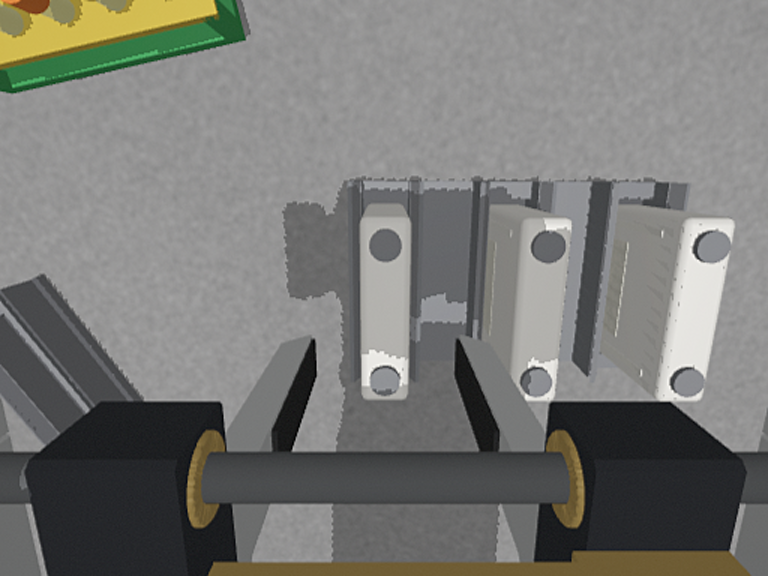

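Cassette 1 is centred at column 385, and the middle one is standing home again (cap at 547,245). Descending to grip.

```bash

python3 -m handwheel '[[0,0,0,0.12,0,0,0.6],[0,0,0,0.2,0,0,0.6],[0,0,0,0.24,0,0,0.6],[0,0,0,0.24,0,0,0.6],[0,0,0,0.24,0,0,0.6],[0,0,0,0.24,0,0,0.2],[0,0,0,0.24,0,0,0.2],[0,0,0,0.24,0,0,0.2],[0,0,0,0.24,0,0,0.2],[0,0,0,0.24,0,0,0.2]]' 40
python3 -c "from h import *;st()"
python3 -m handwheel '[[0,0,0,-0.05,0,0,0.2],[0,0,0,-0.15,0,0,0.2],[0,0,0,-0.25,0,0,0.2],[0,0,0,-0.35,0,0,0.2],[0,0,0,-0.45,0,0,0.2],[0,0.06,0,-0.5,0,0,0.2],[0,0.12,0,-0.5,0,0,0.2],[0,0.14,0,-0.5,0,0,0.2],[0,0.14,0,-0.5,0,0,0.2],[0,0.14,0,-0.5,0,0,0.2],[0,0.14,0,-0.5,0,0,0.2],[0,0.14,0,-0.5,0,0,0.2]]'
python3 -c "from h import *;feel(3);save('s4',camera('side'),(150,60,350,210),4)"
```

```text
clock: 11.8
eef_pos: [557.7, -105.7, 68.0]
eef_rot: [-1.032, 1.57, 1.884]
wrist_force: [-0.3, 0.8, 0.9]
finger_gap: 25.8
11.8 pos [ 557.7 -105.7   68. ] F [-0.25  0.77  0.94] M [0.151 0.054 0.018] gap 25.8 q [-0.25  0.47  1.59  0.    1.08  1.54]
[[-0.0, -0.224, -0.975], [0.001, -0.975, 0.224], [-1.0, -0.001, 0.0]]
clock: 13.3
eef_pos: [557.9, -105.9, 217.8]
eef_rot: [-3.14, 1.132, -0.224]
wrist_force: [-0.3, -0.3, -3.9]
finger_gap: 25.3
tool moment [ 0.0084 -0.6622 -0.0311] sd [0.0264 0.0259 0.0182] F [-0.1  -0.07 -4.32] [ 557.9 -105.9  217.8] t 13.4 x [ 0.414 -0.094 -0.905]
```

View pics/s4.png

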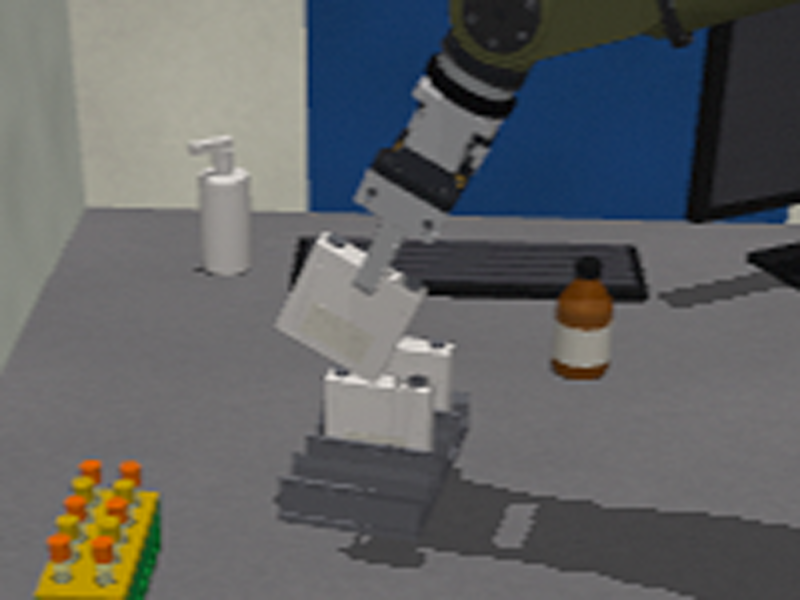

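The side view confirms a firm tilt of about 25°, with the cassette clear of the rack. Levelling, then rocking the other way.

```bash

python3 -m handwheel '[[0,-0.05,0,0,0,0,0.2],[0,-0.11,0,0,0,0,0.2],[0,-0.14,0,0,0,0,0.2],[0,-0.14,0,0,0,0,0.2],[0,-0.14,0,0,0,0,0.2],[0,-0.14,0,0,0,0,0.2]]'
python3 -c "from h import *;feel(7)"
python3 -m handwheel '[[0,-0.06,0,0,0,0,0.2],[0,-0.12,0,0,0,0,0.2],[0,-0.14,0,0,0,0,0.2],[0,-0.14,0,0,0,0,0.2],[0,-0.14,0,0,0,0,0.2],[0,-0.14,0,0,0,0,0.2],[0,-0.14,0,0,0,0,0.2],[0,-0.08,0,0,0,0,0.2],[0,-0.02,0,0,0,0,0.2],[0,0,0,0,0,0,0.2],[0,0,0,0,0,0,0.2],[0,0,0,0,0,0,0.2]]'
python3 -c "from h import *;feel(7)"
```

```text
clock: 14.25
eef_pos: [557.5, -105.8, 218.3]
eef_rot: [-2.56, 1.57, 0.356]
wrist_force: [0.3, 0.3, -4.4]
finger_gap: 25.6
tool moment [-0.0068 -0.0469 -0.0387] sd [0.0164 0.0238 0.0279] F [ 0.29  0.13 -4.3 ] [ 557.7 -105.8  218. ] t 14.55 x [-0.     0.001 -1.   ]
clock: 16.1
eef_pos: [557.8, -105.9, 218.0]
eef_rot: [-0.32, 1.569, 2.596]
wrist_force: [-0.2, 0.1, -4.4]
finger_gap: 25.9
tool moment [ 0.0037 -0.0635 -0.0496] sd [0.0189 0.0123 0.0162] F [ 0.11  0.06 -4.28] [ 557.9 -105.9  217.6] t 16.4 x [-0.001  0.001 -1.   ]
```

Cassette 1 is sound too (change 0.017 N m). I'm returning it, then testing slot 3.

```bash
python3 -c "
from h import *
print(rel([557.7,-105.7,67.8],Rt(-13.1,1)))"
python3 -m handwheel '[[0,0,0,0.12,0.000,0,0.2],[0,0,0,0.24,0,0,0.2],[0,0,0,0.34,0,0,0.2],[0,0,0,0.4,0,0,0.2],[0,0,0,0.44,0,0,0.2],[0,0,0,0.47,0,0,0.2],[0,0,0,0.49,0,0,0.2],[0,0,0,0.5,0,0,0.2],[0,0,0,0.5,0,0,0.2],[0,0,0,0.5,0,0,0.2]]'
python3 -c "from h import *;st()"
```

```text
[ 1.000e-03  4.000e-04  2.000e-04  4.996e-01 -2.000e-04  0.000e+00]
clock: 17.7
eef_pos: [557.9, -105.8, 68.1]
eef_rot: [-0.96, 1.57, 1.956]
wrist_force: [-0.6, 0.4, -1.6]
finger_gap: 25.7
17.7 pos [ 557.9 -105.8   68.1] F [-0.63  0.43 -1.6 ] M [0.114 0.119 0.023] gap 25.7 q [-0.25  0.47  1.59  0.    1.08  1.54]
[[-0.0, -0.224, -0.975], [0.001, -0.975, 0.224], [-1.0, -0.001, 0.0]]
```

```bash

python3 -m handwheel '[[0,0,0,0.003,0,0,0.2],[0,0,0,0,0,0,0.6],[0,0,0,0,0,0,0.6],[0,0,0,0,0,0,0.6],[0,0,0,-0.1,0,0,0.6],[0,0,0,-0.22,0,0,0.6],[0,0,0,-0.24,0.12,0,0.6],[0,0,0,-0.24,0.3,0,0.6],[0,0,0,-0.24,0.45,0,0.6],[0,0,0,-0.24,0.533,0,0.6],[0,0,0,-0.24,0.533,0,0.6],[0,0,0,-0.24,0.533,0,0.6]]'
python3 -c "
from h import *;st();save('w5',camera('wrist'),None,1.5)
print(rel([522.3,-261.4,68],Rt(-13.1,1)))"
```

```text
clock: 19.2
eef_pos: [522.4, -261.0, 139.9]
eef_rot: [-0.971, 1.57, 1.946]
wrist_force: [-1.5, -1.3, -0.1]
finger_gap: 56.2
19.2 pos [ 522.4 -261.   139.9] F [-1.54 -1.25 -0.08] M [ 0.034 -0.038 -0.024] gap 56.2 q [-0.53  0.42  1.48  0.    1.25  1.27]
[[-0.0, -0.223, -0.975], [0.001, -0.975, 0.223], [-1.0, -0.001, 0.001]]
[1.300e-03 2.000e-04 3.000e-04 2.397e-01 2.400e-03 0.000e+00]
```

View pics/w5.png

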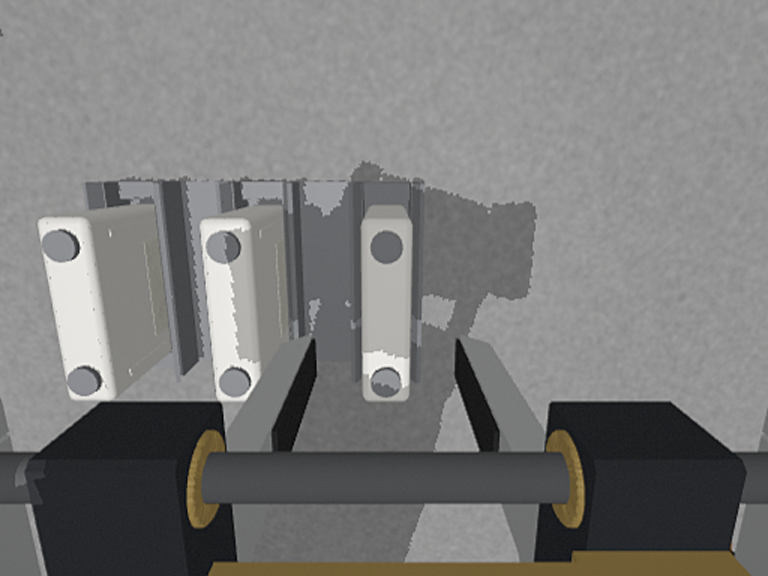

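Cassette 3 is centred at column 386, and cassettes 1 and 2 look home with equal cap heights. Gripping, lifting and rocking it.

```bash

python3 -m handwheel '[[0,0,0,0.12,0.001,0,0.6],[0,0,0,0.2,0.001,0,0.6],[0,0,0,0.24,0.001,0,0.6],[0,0,0,0.24,0.001,0,0.6],[0,0,0,0.24,0.001,0,0.6],[0,0,0,0.24,0.001,0,0.2],[0,0,0,0.24,0.001,0,0.2],[0,0,0,0.24,0.001,0,0.2],[0,0,0,0.24,0.001,0,0.2],[0,0,0,0.24,0.001,0,0.2]]' 40
python3 -c "from h import *;st()"
python3 -m handwheel '[[0,0,0,-0.05,0,0,0.2],[0,0,0,-0.15,0,0,0.2],[0,0,0,-0.25,0,0,0.2],[0,0,0,-0.35,0,0,0.2],[0,0,0,-0.45,0,0,0.2],[0,0.06,0,-0.5,0,0,0.2],[0,0.12,0,-0.5,0,0,0.2],[0,0.14,0,-0.5,0,0,0.2],[0,0.14,0,-0.5,0,0,0.2],[0,0.14,0,-0.5,0,0,0.2],[0,0.14,0,-0.5,0,0,0.2],[0,0.14,0,-0.5,0,0,0.2]]'
python3 -m handwheel '[[0,-0.05,0,0,0,0,0.2],[0,-0.11,0,0,0,0,0.2],[0,-0.14,0,0,0,0,0.2],[0,-0.14,0,0,0,0,0.2],[0,-0.14,0,0,0,0,0.2],[0,-0.14,0,0,0,0,0.2]]'
python3 -c "from h import *;feel(7)"
python3 -m handwheel '[[0,-0.06,0,0,0,0,0.2],[0,-0.12,0,0,0,0,0.2],[0,-0.14,0,0,0,0,0.2],[0,-0.14,0,0,0,0,0.2],[0,-0.14,0,0,0,0,0.2],[0,-0.14,0,0,0,0,0.2],[0,-0.14,0,0,0,0,0.2],[0,-0.08,0,0,0,0,0.2],[0,-0.02,0,0,0,0,0.2],[0,0,0,0,0,0,0.2],[0,0,0,0,0,0,0.2],[0,0,0,0,0,0,0.2]]'
python3 -c "from h import *;feel(7)"
```

```text
clock: 20.5
eef_pos: [522.5, -261.0, 68.1]
eef_rot: [-1.137, 1.57, 1.78]
wrist_force: [-0.9, 1.1, 1.5]
finger_gap: 25.9
20.5 pos [ 522.5 -261.    68.1] F [-0.89  1.12  1.52] M [ 0.037  0.071 -0.015] gap 25.9 q [-0.53  0.5   1.54  0.    1.1   1.27]
[[-0.0, -0.223, -0.975], [0.001, -0.975, 0.223], [-1.0, -0.001, 0.0]]
clock: 22.0
eef_pos: [522.7, -261.1, 217.8]
eef_rot: [-3.139, 1.132, -0.222]
wrist_force: [-0.5, 0.8, -3.3]
finger_gap: 25.6
clock: 22.75
eef_pos: [522.3, -261.1, 218.2]
eef_rot: [-1.987, 1.57, 0.93]
wrist_force: [-0.1, 0.4, -4.6]
finger_gap: 25.5
tool moment [ 0.0114  0.0323 -0.049 ] sd [0.0291 0.0276 0.0256] F [-0.03 -0.03 -3.99] [ 522.6 -261.2  218.1] t 23.05 x [-0.     0.001 -1.   ]
clock: 24.6
eef_pos: [522.7, -261.2, 218.0]
eef_rot: [-0.356, 1.568, 2.561]
wrist_force: [0.1, 0.6, -5.3]
finger_gap: 25.7
tool moment [ 0.0241 -0.0629 -0.033 ] sd [0.0409 0.0346 0.0189] F [-0.   -0.02 -4.14] [ 522.8 -261.1  217.6] t 24.9 x [-0.001  0.001 -1.   ]
```

Slot 3's moment changed by 0.095 N m, so its weight is loose. Carrying it toward the grey holder, stopping short so I can look.

```bash
python3 -c "
from h import *
print(rel([446,109,235],Rt(17.5,1)))"
```

```text
[-1.6860e-01  4.0000e-04  4.0000e-04 -5.5800e-02 -1.1461e+00  5.2380e-01]
```

```bash
python3 -m handwheel '[[0,0,0,-0.03,-0.08,0,0.2],[0,0,0,-0.05,-0.22,0.04,0.2],[-0.03,0,0,-0.056,-0.37,0.1,0.2],[-0.06,0,0,-0.056,-0.52,0.18,0.2],[-0.09,0,0,-0.056,-0.67,0.26,0.2],[-0.12,0,0,-0.056,-0.82,0.34,0.2],[-0.15,0,0,-0.056,-0.95,0.43,0.2],[-0.169,0,0,-0.056,-1,0.5,0.2],[-0.169,0,0,-0.056,-1,0.524,0.2],[-0.169,0,0,-0.056,-1,0.524,0.2]]'
python3 -c "
from h import *
print(rel([446,109,235],Rt(17.5,1)))"
```

```text
clock: 26.2
eef_pos: [436.3, 65.9, 235.2]
eef_rot: [-1.24, 1.569, 2.207]
wrist_force: [-0.7, -0.7, -3.4]
finger_gap: 25.7
[ 1.000e-04  1.000e-04  4.000e-04  9.000e-04 -1.273e-01 -7.400e-02]
```

```bash
python3 -m handwheel '[[0,0,0,0,-0.06,-0.03,0.2],[0,0,0,0,-0.127,-0.074,0.2],[0,0,0,0,-0.127,-0.074,0.2],[0,0,0,0,-0.127,-0.074,0.2]]'
python3 -c "
from h import *;st();c=calibration('wrist');print(c);save('w6',camera('wrist'),None,1.5)
save('s6',camera('side'),(150,180,310,300),5);save('t6',camera('top'),(150,150,270,240),6)"
```

```text
clock: 26.7
eef_pos: [446.3, 108.1, 235.1]
eef_rot: [-0.918, 1.569, 2.528]
wrist_force: [0.1, 0.4, -4.1]
finger_gap: 25.7
26.7 pos [446.3 108.1 235.1] F [ 0.06  0.41 -4.08] M [0.008 0.044 0.021] gap 25.7 q [0.16 0.06 1.7  0.   1.39 1.42]
[[-0.001, 0.3, -0.954], [0.001, -0.954, -0.3], [-1.0, -0.001, 0.001]]
{'fov_y': 62.791030068424035, 'cx': 256.6433498017094, 'cy': 195.85184366587413, 'position': array([514.95208339, 129.10865283, 429.86250926]), 'attitude': array([ 2.88412950e+00,  1.74402664e-03, -1.26592981e+00])}
```

View pics/w6.png

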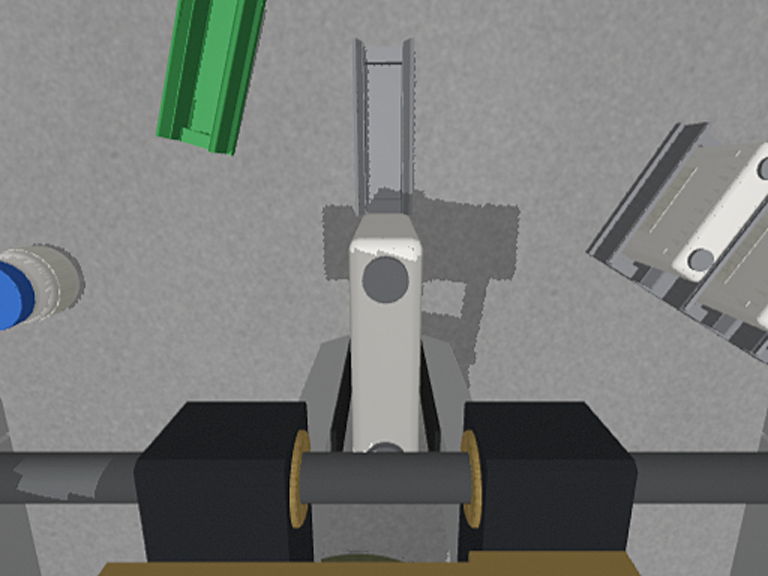

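View pics/s6.png

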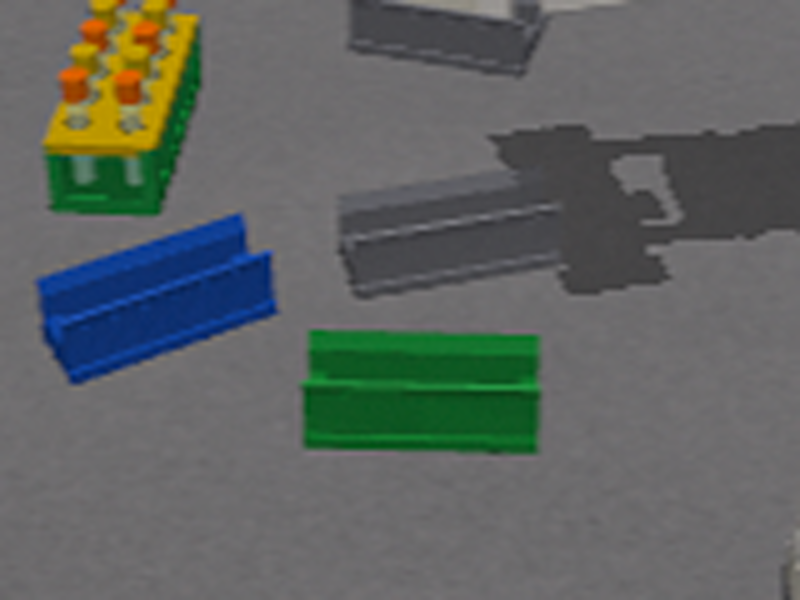

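View pics/t6.png

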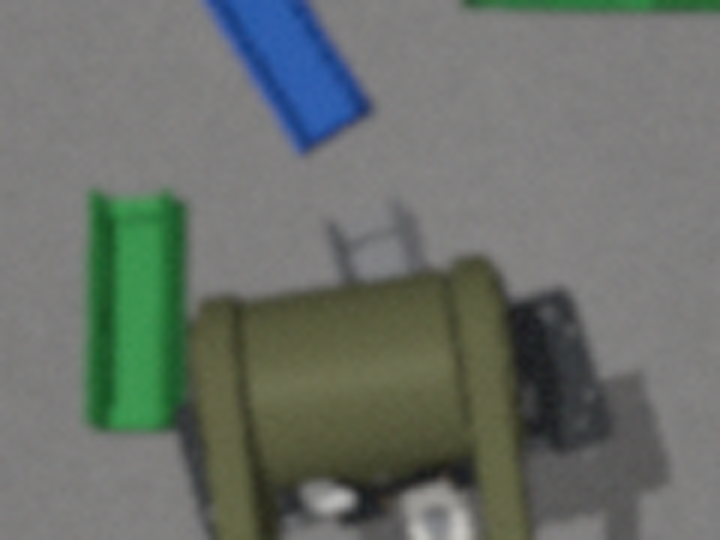

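The held cassette (column 385) lines up with the grey holder slot (about 355–414). I'll crop in to measure the holder's axis and end.

```bash
python3 -c "
import cv2
im=cv2.imread('pics/w6.png')[25:235,320:450]
cv2.imwrite('pics/w6c.png',cv2.resize(im,(520,840),interpolation=cv2.INTER_CUBIC)[:600])
cv2.imwrite('pics/w6d.png',cv2.resize(im,(520,840),interpolation=cv2.INTER_CUBIC)[400:])"
```

```text
(no output)
```

View pics/w6c.png

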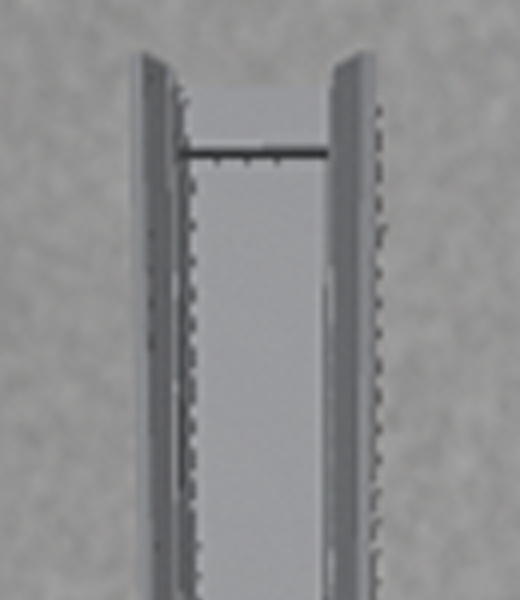

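View pics/w6d.png

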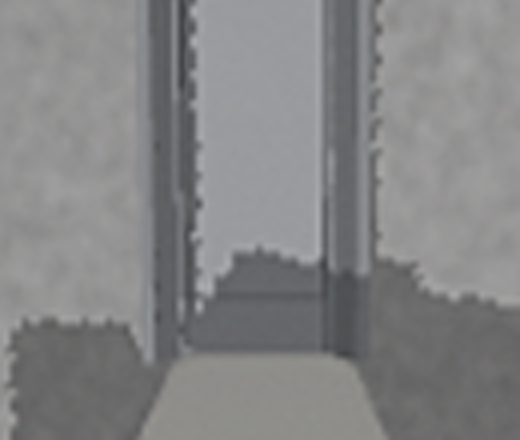

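```bash
python3 -c "
from h import *
c=calibration('wrist')
a=np.radians(17.5);ux=np.array([np.cos(a),np.sin(a)]);uy=np.array([-ux[1],ux[0]])
tcp=telemetry.read_state()['eef_pos'][:2]
def g(x,y,z):
    X=(x/4+320+.5)/1.5-.5;Y=(y/4+25+.5)/1.5-.5
    P=onz(c,X,Y,z);d=P[:2]-tcp;print((x,y,z),P.round(1),'along',round(d@ux,1),'across',round(d@uy,1));return P
for p in [(133,55,45),(374,55,45),(143,450,45),(370,450,45),(148,745,45),(368,745,45),(185,150,20),(328,150,20),(215,695,20),(322,695,20),(185,160,8),(256,150,20),(256,88,20),(256,160,8)]: g(*p)
print(rel([541,139,235],Rt(17.5,1)))
"
```

```text
(133, 55, 45) [596.9 180.5  45. ] along 165.6 across 23.7
(374, 55, 45) [610.2 138.1  45. ] along 165.5 across -20.9
(143, 450, 45) [530.9 159.   45. ] along 96.2 across 23.0
(370, 450, 45) [544.1 117.   45. ] along 96.1 across -21.1
(148, 745, 45) [477.  141.9  45. ] along 39.6 across 22.9
(368, 745, 45) [490.3  99.6  45. ] along 39.6 across -21.5
(185, 150, 20) [588.9 169.2  20. ] along 154.5 across 15.2
(328, 150, 20) [597.5 142.   20. ] along 154.5 across -13.3
(215, 695, 20) [488.9 132.1  20. ] along 48.0 across 9.9
(322, 695, 20) [495.8 110.4  20. ] along 48.0 across -12.9
(185, 160, 8) [589.3 169.8   8. ] along 155.1 across 15.7
(256, 150, 20) [593.2 155.7  20. ] along 154.5 across 1.1
(256, 88, 20) [603.9 159.   20. ] along 165.7 across 1.0
(256, 160, 8) [593.7 155.9   8. ] along 155.1 across 1.1
[-3.000e-04  1.000e-04  4.000e-04  8.000e-04 -3.100e-03 -3.325e-01]
```

```bash
python3 -m handwheel '[[0,0,0,0,0,-0.1,0.2],[0,0,0,0,-0.003,-0.22,0.2],[-0.002,0,0,0.06,-0.003,-0.31,0.2],[-0.002,0,0,0.18,-0.003,-0.338,0.2],[-0.002,0,0,0.3,-0.003,-0.338,0.2],[-0.002,0,0,0.38,-0.003,-0.338,0.2],[-0.002,0,0,0.38,-0.003,-0.338,0.2],[-0.002,0,0,0.38,-0.003,-0.338,0.2]]'
python3 -c "
from h import *;st();print(calibration('wrist'));save('w7',camera('wrist'),None,1.5)
save('s7',camera('side'),(150,140,310,260),5)"
```

```text
clock: 27.85
eef_pos: [543.1, 139.4, 122.6]
eef_rot: [-2.435, 1.569, 1.017]
wrist_force: [-0.9, 0.1, -3.4]
finger_gap: 25.7
27.85 pos [543.1 139.4 122.6] F [-0.92  0.1  -3.44] M [0.023 0.025 0.014] gap 25.7 q [0.19 0.39 1.57 0.   1.19 1.45]
[[0.001, 0.305, -0.952], [0.001, -0.952, -0.305], [-1.0, -0.001, -0.001]]
{'fov_y': 62.791030068424035, 'cx': 256.6433498017094, 'cy': 195.85184366587413, 'position': array([611.26719925, 160.79878528, 317.48755967]), 'attitude': array([ 2.88628729e+00,  1.59063370e-03, -1.26002324e+00])}
```

View pics/w7.png

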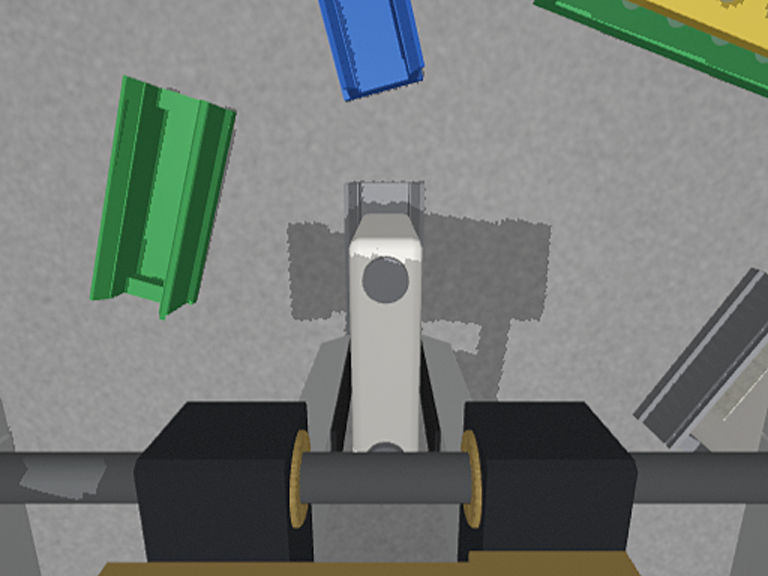

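View pics/s7.png

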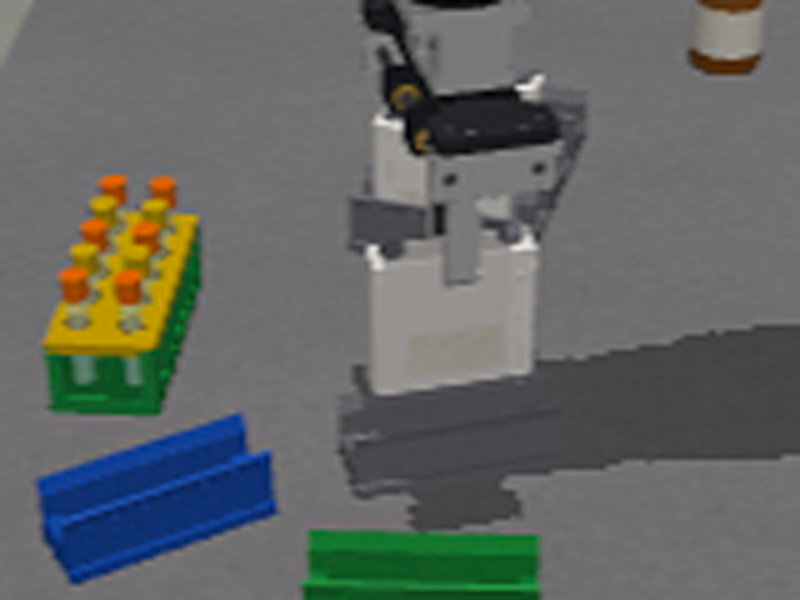

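The held cassette is over the grey holder and centred: lips at 345–425, cassette at 385. The far edge is at the same row as in the rack grasps. Inserting.

```bash
python3 -m handwheel '[[0,0,0,0.03,0,0,0.2],[0,0,0,0.06,0,0,0.2],[0,0,0,0.085,0,0,0.2],[0,0,0,0.11,0,0,0.2],[0,0,0,0.11,0,0,0.2]]'
python3 -c "from h import *;s=st();print(rel(np.r_[s['eef_pos'][:2],68.0],Rt(17.8,1)))"
```

```text
clock: 28.58
eef_pos: [542.9, 139.6, 88.9]
eef_rot: [-2.016, 1.57, 1.436]
wrist_force: [-0.8, 0.2, -3.8]
finger_gap: 25.7
28.57 pos [542.9 139.6  88.9] F [-0.76  0.17 -3.84] M [-0.051  0.049  0.047] gap 25.7 q [0.19 0.42 1.6  0.   1.12 1.45]
[[0.0, 0.306, -0.952], [0.001, -0.952, -0.306], [-1.0, -0.001, -0.001]]
[-0.     -0.0002  0.0004  0.0697  0.0001  0.    ]
```

No contact force so far. Continuing to the floor.

```bash
python3 -m handwheel '[[0,0,0,0.02,0,0,0.2],[0,0,0,0.04,0,0,0.2],[0,0,0,0.055,0,0,0.2],[0,0,0,0.065,0,0,0.2],[0,0,0,0.07,0,0,0.2],[0,0,0,0.072,0,0,0.2],[0,0,0,0.072,0,0,0.2]]'
python3 -c "from h import *;s=st();save('w8',camera('wrist'),None,1.5)
save('s8',camera('side'),(150,140,310,260),5)"
```

```text
clock: 29.45
eef_pos: [543.2, 139.7, 68.0]
eef_rot: [-2.609, 1.569, 0.843]
wrist_force: [0.3, 0.8, 5.3]
finger_gap: 26.0
29.45 pos [543.2 139.7  68. ] F [0.27 0.83 5.28] M [-0.003  0.406 -0.027] gap 26.0 q [0.19 0.45 1.61 0.   1.07 1.45]
[[0.001, 0.306, -0.952], [0.001, -0.952, -0.306], [-1.0, -0.001, -0.002]]
```

View pics/s8.png

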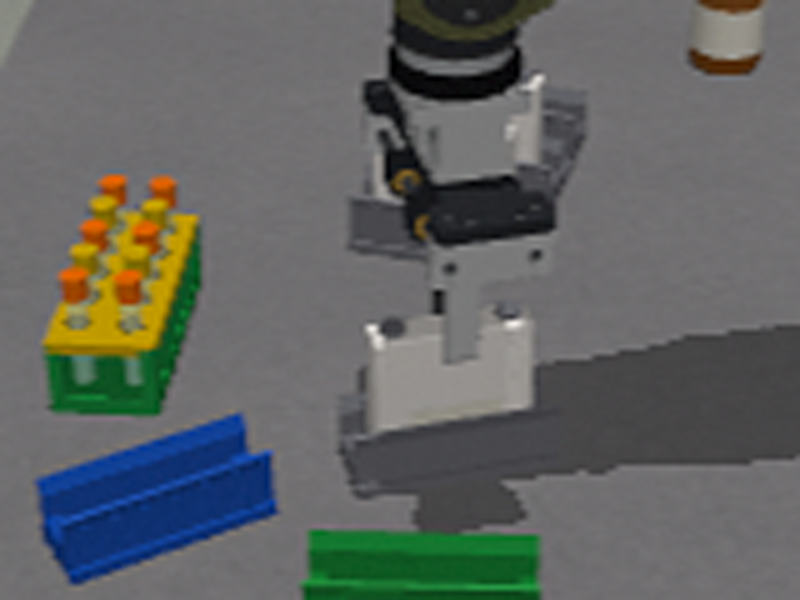

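View pics/w8.png

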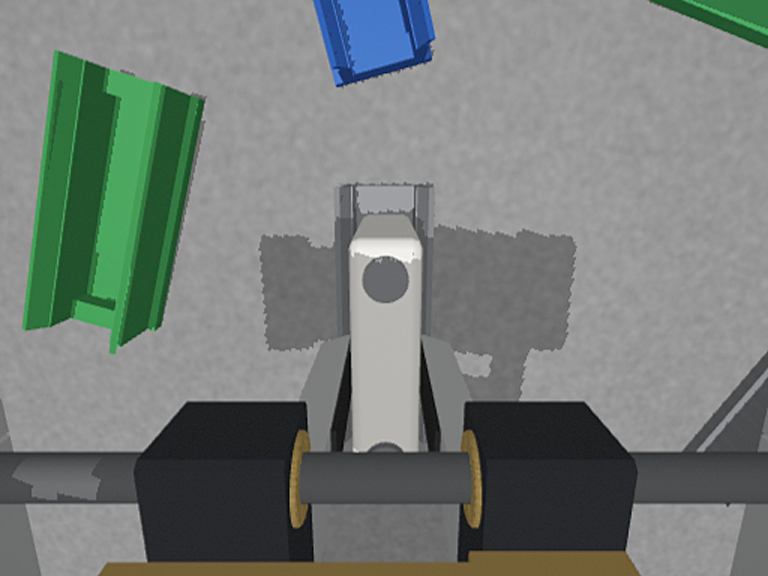

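It's on the floor (about 9 N of floor contact) at the expected height. Releasing and backing off.

```bash
python3 -m handwheel '[[0,0,0,0,0,0,0.45],[0,0,0,0,0,0,0.6],[0,0,0,0,0,0,0.6],[0,0,0,0,0,0,0.6],[0,0,0,-0.05,0,0,0.6],[0,0,0,-0.2,0,0,0.6],[0,0,0,-0.4,0,0,0.6],[0,0,0,-0.6,0,0.0,0.6],[0,0,0,-0.6,0,0.15,0.6],[0,0,0,-0.6,0,0.3,0.6],[0,0,0,-0.6,0,0.45,0.6],[0,0,0,-0.6,0,0.5,0.6]]'
python3 -m handwheel '[[0,0,0,0,0.1,0.05,0.6],[0,0,0,0,0.2,0.1,0.6],[0,0,0,0,0.2,0.1,0.6],[0,0,0,0,0.2,0.1,0.6]]'
python3 -c "
from h import *;st();w=calibration('wrist');print(w);save('w9',camera('wrist'),None,1.5)
save('s9',camera('side'),(140,120,300,240),5);save('t9',camera('top'),(160,130,360,240),4)"
```

```text
clock: 31.05
eef_pos: [398.8, 93.2, 249.1]
eef_rot: [-2.977, 1.567, 0.475]
wrist_force: [0.1, -1.0, -0.3]
finger_gap: 56.7
clock: 31.55
eef_pos: [389.0, 27.2, 249.3]
eef_rot: [-2.997, 1.566, 0.454]
wrist_force: [0.7, 1.2, -0.1]
finger_gap: 56.5
31.55 pos [389.   27.2 249.3] F [ 0.65  1.25 -0.14] M [0.002 0.067 0.028] gap 56.5 q [-0.03 -0.12  1.84  0.    1.42  1.23]
[[0.004, 0.305, -0.952], [0.002, -0.952, -0.305], [-1.0, -0.001, -0.004]]
{'fov_y': 62.791030068424035, 'cx': 256.6433498017094, 'cy': 195.85184366587413, 'position': array([456.56099051,  48.43307723, 444.48080431]), 'attitude': array([ 2.88945296e+00,  1.18914472e-03, -1.26035943e+00])}
```

View pics/w9.png

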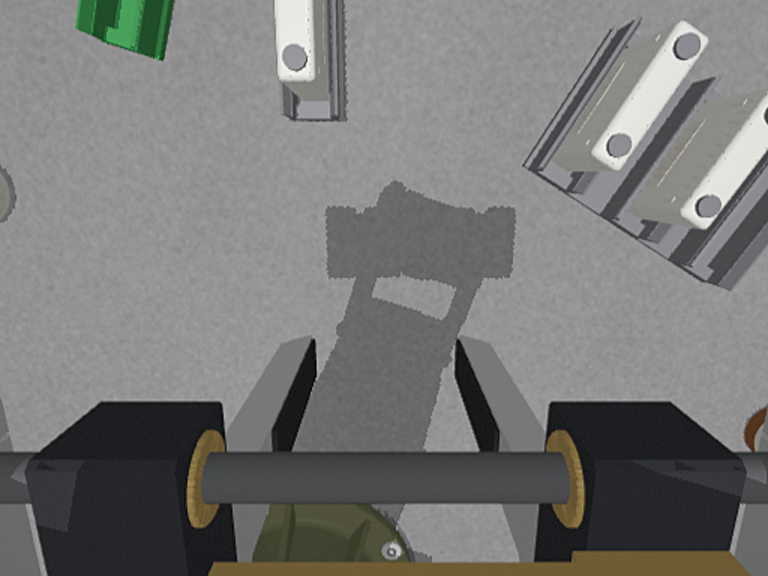

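View pics/s9.png

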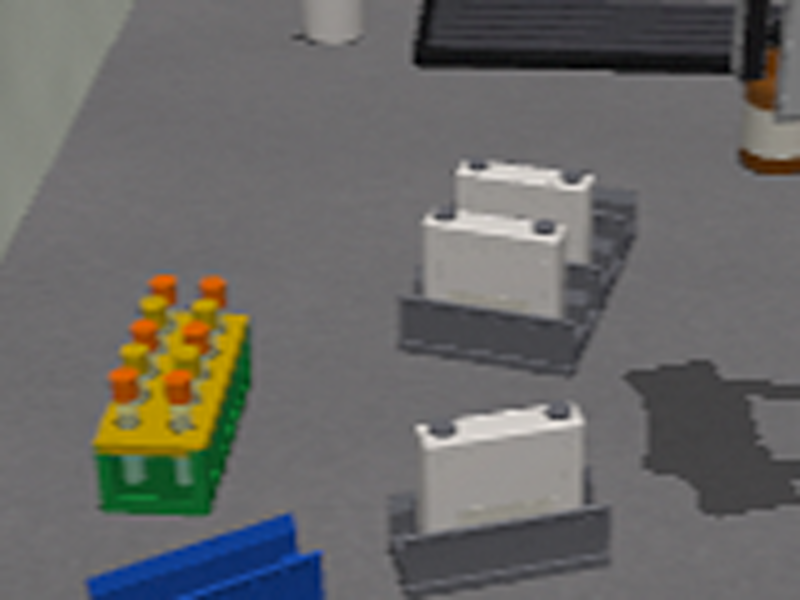

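View pics/t9.png

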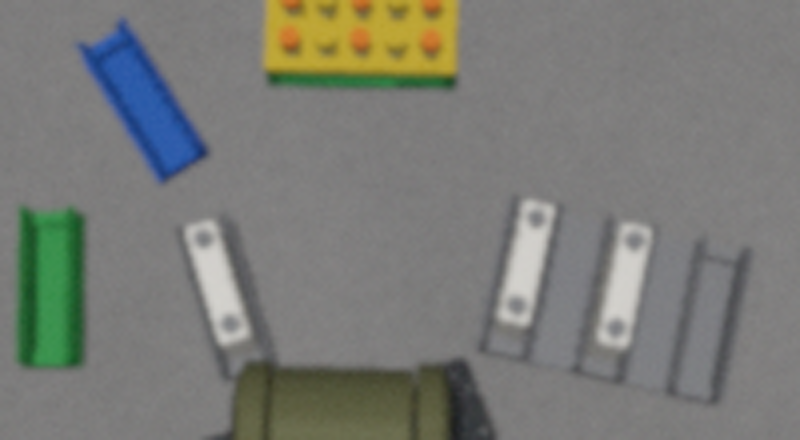

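The top view shows the rack cassettes' caps at the same pixels as at the start: (536,218) and (634,240) in a crop whose origin is 40 zoomed px lower. Slot 3 is empty and the loose cassette is in the grey holder. As a last check I'll triangulate the cap heights.

```bash
python3 -c "
from h import *
t=calibration('top');s=calibration('side')
g=lambda p,o,k:((p[0]+.5)/k-.5+o[0],(p[1]+.5)/k-.5+o[1])
for a,b in [((204,238),(443,430)),((231,324),(559,411)),((536,218),(445,214)),((517,305),(545,227)),((634,240),(479,166)),((616,328),(574,177))]:
    print(tri([(t,*g(a,(160,130),4)),(s,*g(b,(140,120),5))]).round(1))
"
```

```text
[578.6 152.5 105.4]
[509.9 130.  106. ]
[ 594.8 -111.3  106.7]
[524.3 -95.4 107.3]
[ 576.  -189.   105.6]
[ 505.6 -173.1  106.7]
```

```bash
python3 -c "
from cell import order;print(order.sign_off())"
```

```text
the job is handed in; nothing more can be done
None
```

The loose cassette was the one in slot 3. It now stands fully home in the grey single-slot holder, and the two sound ones are back in slots 1 and 2. I handed the job in at about 32 s, with the gripper well clear.

- **Finding it:** I lifted each cassette and rocked it about 25° both ways. The levelled moment changed by 0.028 N m (slot 2), 0.017 (slot 1) and 0.095 (slot 3). Reading noise is roughly 0.01 N m, so the two small changes are most likely noise or bias rather than a moving weight.
- **Last checks:** In the top and side views, all three cassettes' caps stand level at 105–107 mm, so all are home. The rack cassettes are within about 1 mm of where they started. I touched none of the bystanders. The tube rack looks unmoved and the bottle shows upright, but the jar was not in the final views and I measured none of the three. The insertion met about 9 N at the slot floor.
- **Disagreement:** The first wrist-camera estimate of the rack was about 3.5 mm off the top/side one in y. I used a value in between, and the close view showed the cassette centred before I gripped it.

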